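# Sort sealed pigment tins into full and empty by their weight

### The job

Some of the three sealed blue tins still hold a pigment cake, the others are empty, and only their weight tells: lift each one just clear, feel what it weighs, and stand the heavy (full) ones in the green tray and the light (empty) ones in the orange tray. Set every tin down gently, upright and flat on the tray floor, not dropped, keep it less than 15 cm above the table on the way and never tip it; leave the markers, spray bottle, tape roll and brush pot where they are.

Things in the scene. Friction and masses are not known exactly. Their poses are not given: they have to be found in the camera images.
- tin_a_mid (a point): centre (half-way up, on the axis) of the first of three identical sealed blue tins with black lids: upright cylinder, 54 mm across, 72 mm tall, standing on the table, 40 mm or more from other tall things. Full (solid cake inside, slightly loose): 380 to 480 g, about 4.2 N; empty: 120 to 140 g, about 1.3 N. Which is which differs each time; one or two of the three are full.
- tin_b_mid (a point): centre (half-way up, on the axis) of the second of three identical sealed blue tins with black lids: upright cylinder, 54 mm across, 72 mm tall, standing on the table, 40 mm or more from other tall things. Full (solid cake inside, slightly loose): 380 to 480 g, about 4.2 N; empty: 120 to 140 g, about 1.3 N. Which is which differs each time; one or two of the three are full.
- tin_c_mid (a point): centre (half-way up, on the axis) of the third of three identical sealed blue tins with black lids: upright cylinder, 54 mm across, 72 mm tall, standing on the table, 40 mm or more from other tall things. Full (solid cake inside, slightly loose): 380 to 480 g, about 4.2 N; empty: 120 to 140 g, about 1.3 N. Which is which differs each time; one or two of the three are full.
- tray_full: green tray for the full, heavy tins, fixed to the table, 210 x 130 mm outside (long along its x axis), floor 4 mm thick, rim 18 mm above the table, wall 4 mm. Origin: centre of its underside, at table height; x along the length, y across, z up. Holds two tins side by side, e.g. at x = +50 and -50 mm.
- tray_empty: orange tray for the empty, light tins, fixed to the table, 210 x 130 mm outside (long along its x axis), floor 4 mm thick, rim 18 mm above the table, wall 4 mm. Origin: centre of its underside, at table height; x along the length, y across, z up. Holds two tins side by side, e.g. at x = +50 and -50 mm.
- marker_green_mid (a point): middle of a white-and-green paint marker, 135 mm long along its x axis, 15 mm thick, lying loose; a bystander
- marker_yellow_mid (a point): middle of a white-and-yellow paint marker, 135 mm long along its x axis, 15 mm thick, lying loose; a bystander
- marker_red_mid (a point): middle of a white-and-red paint marker, 135 mm long along its x axis, 15 mm thick, lying loose; a bystander
- spray_mid (a point): middle of a small amber spray bottle, diameter 34 mm, 117 mm tall, standing; a bystander
- tape: roll of paper tape lying flat, 84 mm across, 24 mm high, origin at the centre of its underside; a bystander
- brush_pot_mid (a point): middle of the blue brush pot, diameter 72 mm, 100 mm tall (brushes up to 195 mm), standing; a bystander

How it is judged (in metres and radians):
At the end, for the whole second after the job is handed in: All three tins stand upright (within 0.15 rad), at rest and flat on the floor of a tray, within its walls: every tin that presses on its tray with more than 2.4 N (full) is in the green tray, every lighter one (empty) is in the orange tray (((x of tin_a_mid in the frame of tray_full between -0.082 and 0.082 m and y of tin_a_mid in the frame of tray_full between -0.042 and 0.042 m and z of tin_a_mid in the frame of tray_full between 0.034 and 0.046 m and contact force between tin_a and tray_full above 2.4 N) or (x of tin_a_mid in the frame of tray_empty between -0.082 and 0.082 m and y of tin_a_mid in the frame of tray_empty between -0.042 and 0.042 m and z of tin_a_mid in the frame of tray_empty between 0.034 and 0.046 m and contact force between tin_a and tray_empty between 0.4 and 2.4 N)) and angle between each of tin_a_mid, tin_b_mid, tin_c_mid's own z axis and vertical below 0.15 rad and linear speed of each of tin_a, tin_b, tin_c below 0.03 m/s and ((x of tin_b_mid in the frame of tray_full between -0.082 and 0.082 m and y of tin_b_mid in the frame of tray_full between -0.042 and 0.042 m and z of tin_b_mid in the frame of tray_full between 0.034 and 0.046 m and contact force between tin_b and tray_full above 2.4 N) or (x of tin_b_mid in the frame of tray_empty between -0.082 and 0.082 m and y of tin_b_mid in the frame of tray_empty between -0.042 and 0.042 m and z of tin_b_mid in the frame of tray_empty between 0.034 and 0.046 m and contact force between tin_b and tray_empty between 0.4 and 2.4 N)) and ((x of tin_c_mid in the frame of tray_full between -0.082 and 0.082 m and y of tin_c_mid in the frame of tray_full between -0.042 and 0.042 m and z of tin_c_mid in the frame of tray_full between 0.034 and 0.046 m and contact force between tin_c and tray_full above 2.4 N) or (x of tin_c_mid in the frame of tray_empty between -0.082 and 0.082 m and y of tin_c_mid in the frame of tray_empty between -0.042 and 0.042 m and z of tin_c_mid in the frame of tray_empty between 0.034 and 0.046 m and contact force between tin_c and tray_empty between 0.4 and 2.4 N))); the robot touches nothing.
It fails at once if a tin is tipped by more than 0.6 rad (angle between any of tin_a_mid, tin_b_mid, tin_c_mid's own z axis and vertical above 0.6 rad).
It fails at once if a tin is raised with its underside more than 164 mm above the table (height (world z) of any of tin_a_mid, tin_b_mid, tin_c_mid above 0.2 m).
It fails at once if a tin is dropped: it moves at more than 0.6 m/s out of the fingers ((contact force between tin_a and the fingers below 0.05 N and linear speed of tin_a above 0.6 m/s) or (contact force between tin_b and the fingers below 0.05 N and linear speed of tin_b above 0.6 m/s) or (contact force between tin_c and the fingers below 0.05 N and linear speed of tin_c above 0.6 m/s)).
It fails at once if a marker, the spray bottle, the tape roll or the brush pot is moved by more than 30 mm (distance of any of marker_green_mid, marker_yellow_mid, marker_red_mid, spray_mid, tape, brush_pot_mid from where it was at the start of the episode above 0.03 m).
It also fails if it takes over 64 s, if anything falls off the work surface, if the arm or the gripper's body presses on something with over 40 N, if the wrist force passes 120 N, or if a joint passes its speed limit or range.

### The arm

A 6-joint arm with a two-finger parallel gripper is mounted at the origin on the work surface. World frame = base frame: x ahead of the robot, y to its left, z up, the work surface at z = 0. Lengths are in m, angles in degrees, forces in N, time in s.
With the tool pointing down it reaches from about 0.25 to 0.725 m from the base axis. Payload 4 kg.
Tool frame: the origin (TCP) lies midway between the tips of the shut fingers; the grasp point (between the pads) lies 19 mm behind it (manip.pinch_z is the distance from the TCP to the grasp point, in m); z points along the fingers, y is the direction in which the jaws open and shut (so a half turn about z gives the same grasp; the last joint's range is limited). The gripper opens to 85 mm and grips with 20 to 120 N. Pads are 22 mm wide; open, the fingers measure 114 mm over their backs; the gripper's body (76 mm by 85 mm) begins 54 mm behind the grasp point. The pads swing forward as they close: fully open they stand 13 mm farther back than shut.
Start: joints at [-66.463, 13.785, 0.286, 76.501, 0, 90], TCP at [0.2, -0.458, 0.231] pointing down, gripper open.
Joint ranges: [-155.79, 155.79], [-60.16, 107.12], [-62.33, 73.08], [-114, 123.19], [-81.49, 82.49], [-180, 180]. Speed limits (degrees/s): [159.86, 159.86, 180, 180, 180, 180].

### API

Orientations are given as a 3x3 rotation matrix whose columns are the frame's x, y, z axes.
In Python, from station import manip gives the robot as it stands.
- The arm moves only by the shell command python3 -m handwheel 'ROWS' [FORCE]. ROWS is JSON, a list of rows, each a list of 5 numbers: the closure, from -1 (fully open) to 1 (shut), then the shift along the tool's x, y, z as a fraction of full scale, then the turn about the tool's z as a fraction of full scale. A call has 1 to 20 rows; each row shifts and turns the pose as measured when the row begins, along the tool's axes as they then stand; what a row does not reach is not made up. Full scale, the value 1, is 5 cm for a shift and 8 degrees for a turn. A row lasts 1/8 s, in which the tool goes at most 62.5 mm and 10.7 degrees, less where a joint would pass 70% of its speed; a pose out of reach is approached as far as the arm can. A call with a number of a shift or a turn outside -1 to 1 is refused whole. A call with a gripper value outside its range is refused whole. The fingers move at their own pace and stop on an object; FORCE is the grip in N (left out, the last holds). Time passes only in rows, so rows that do not move let the fingers close. It gives the time, the measured TCP pose, the force and the opening at its end, in the units of the state.
- manip.observe(): the state, without advancing time (a new reading comes with each control period).
- manip.read_camera(name): name is "scene" or "top" or "wrist"; returns a dict with "color" (480x640x3 uint8, blue, green, red), "fx", "fy", "cx", "cy" (pixels), "pose" (4x4, takes a point from camera to world coordinates). Camera axes: x right, y down, z forward; pixel columns grow to the right and rows downward; lengths in m; the calibration is good to about 2 mm. The wrist camera is an equidistant fisheye: a pixel r from the principal point sees the ray r / f radians off the axis. A picture is of the moment at which its call begins. There is no depth.
- manip.hand_in(): hands the job in, once; it reports no verdict.
Trained networks look in the newest picture that a camera, given by its name, has taken for a name from the list of things; names that differ only in an ending like _2 or _b are one class to them, and where a whole thing is asked for, a point or a joint stands for the part that bears it (a point fixed in the world has none). Each returns a list of dicts, best first, with "p" (0 to 1); they miss things now and then, are a little off and sometimes report something else, mostly with a low value. They report only what shows in the picture. A call takes as long as a camera call.
- manip.boxes_of(camera, query): "pixel" ([column, row] in pixels, amid what is visible of it).
- manip.tip_of(camera, query): "pixel" ([column, row] in pixels: a listed point, or the origin of a listed thing).
The state is a dict: "time": time; "joint_pos": joint angles; "qd": joint speeds; "joint_efforts": joint torques, N m; "position": TCP position; "ee_rot": TCP orientation; "ft_force": force on the tool from outside, world axes, zero at the start; "moment": the same for the moment, N m; "gripper_width": finger opening in m.
Only numpy, scipy, OpenCV 4.12 (cv2) and the standard library are available. Lean on these libraries where they do the work, as an engineer would, in place of code of your own. Each camera call takes 0.05 s, during which the arm holds its last target.

## Working session

There is one attempt and no reset: what is moved stays moved. The work goes in short steps, Python scripts to look and compute and a shell command to move; the robot and the scene stay as the last step left them, time stands still between calls to the robot, and variables do not carry over. Pictures are saved under pics/ and viewed, and the job is handed in when it is done.

```bash
ls; mkdir -p pics; python3 - <<'E'
from station import manip
import cv2
s=manip.observe(); print(s)
for c in ["scene","top","wrist"]:
    r=manip.read_camera(c); cv2.imwrite(f"pics/{c}0.png",r["color"]); print(c,r["fx"],r["fy"],r["cx"],r["cy"],r["pose"])
E
```

```text
pics
{'time': 0.0, 'joint_pos': array([-6.64630387e+01,  1.38311986e+01,  2.12450817e-01,  7.65015479e+01,
       -9.76963983e-04,  9.00025405e+01]), 'qd': array([ 0.02684362, -0.0668444 ,  0.08978703,  0.01214901,  0.02342501,
        0.10104927]), 'joint_efforts': array([-2.40055961e-04, -3.72316968e+01,  2.52408350e+01,  1.68969721e-02,
       -1.60763102e-05,  6.98686016e-07]), 'position': array([ 0.19940923, -0.45781495,  0.23041326]), 'ee_rot': array([[ 9.16820343e-01,  3.99299047e-01, -8.54069905e-04],
       [ 3.99299960e-01, -9.16818337e-01,  1.91806782e-03],
       [-1.71442947e-05, -2.09955368e-03, -9.99997796e-01]]), 'ft_force': array([ 0.0306224 , -0.32918797, -0.29601662]), 'moment': array([ 0.0124844 , -0.0083262 ,  0.01308529]), 'gripper_width': 0.08539626767242643}
scene 466.9258104007961 466.9258104007961 317.9991285324254 240.33273055635206 [[-0.73962354  0.5463121  -0.39306502  0.92662286]
 [ 0.6729572   0.59228919 -0.44308252  0.36981524]
 [-0.00925318 -0.5922302  -0.80571569  0.70936259]
 [ 0.          0.          0.          1.        ]]
top 458.66502810903944 458.66502810903944 318.81750447241626 230.70701913137063 [[ 0.01668513 -0.99723611  0.07239987  0.55979932]
 [-0.99936415 -0.01891505 -0.03022452  0.04067498]
 [ 0.03151043 -0.07184953 -0.99691762  0.92382217]
 [ 0.          0.          0.          1.        ]]
wrist 371.64829954431775 371.64829954431775 327.30910638260644 243.98611485420213 [[ 0.39937368 -0.88412471 -0.24253691  0.26044398]
 [-0.91678696 -0.38558501 -0.10404744 -0.4308344 ]
 [-0.00152769  0.26390848 -0.96454651  0.37189119]
 [ 0.          0.          0.          1.        ]]
```

View pics/top0.png

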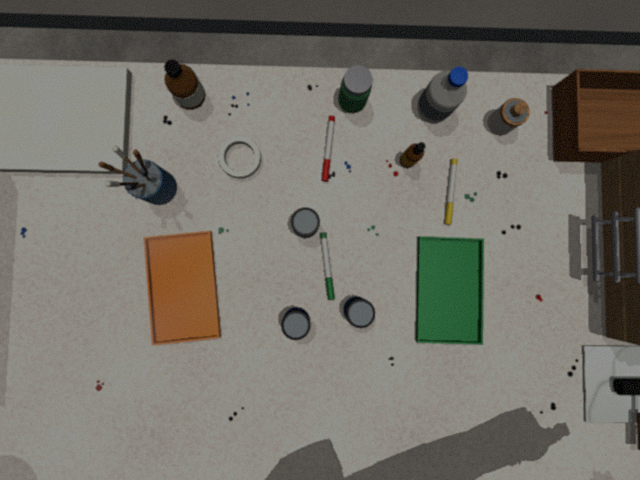

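View pics/scene0.png

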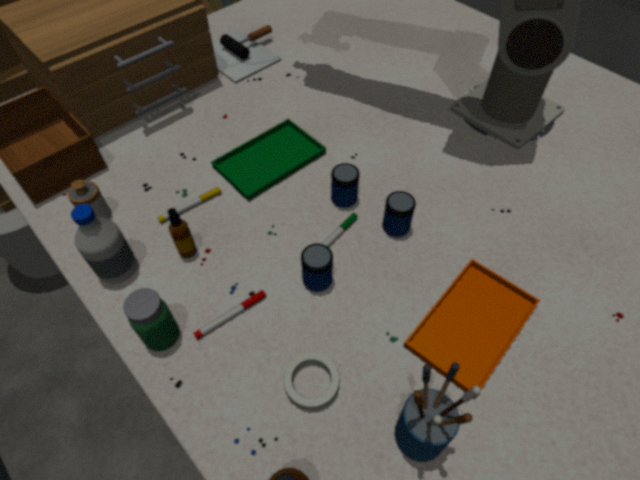

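```bash
cat > h.py <<'E'
from station import manip
import numpy as np
C={}
def cam(n):
    C[n]=manip.read_camera(n); return C[n]
def ray(n,px,z):
    r=C[n]; P=r["pose"]
    x=(px[0]-r["cx"])/r["fx"]; y=(px[1]-r["cy"])/r["fy"]
    d=np.array([x,y,1.])
    if n=="wrist":
        t=np.hypot(x,y); d=np.array([np.sin(t)*x/t,np.sin(t)*y/t,np.cos(t)])
    d=P[:3,:3]@d; o=P[:3,3]
    return o+d*(z-o[2])/d[2]
E
python3 - <<'E'
from h import *
np.set_printoptions(precision=4,suppress=True)
for c in ["top","scene"]:
    cam(c)
    for q,z in [("tin_a_mid",.036),("tray_full",0),("tray_empty",0),("marker_green_mid",.0075),("marker_yellow_mid",.0075),("marker_red_mid",.0075),("spray_mid",.0585),("tape",0),("brush_pot_mid",.05)]:
        for d in manip.tip_of(c,q):
            if d["p"]>.2: print(c,q,d["p"],d["pixel"],ray(c,d["pixel"],z)[:2])
E
```

```text
top tin_a_mid 0.68 [358.3, 310.9] [ 0.4712 -0.0648]
top tray_full 0.76 [446.1, 286.6] [ 0.5186 -0.2465]
top tray_empty 0.95 [180.0, 290.1] [0.5036 0.286 ]
top marker_green_mid 0.69 [327.6, 267.9] [ 0.5524 -0.0059]
top marker_yellow_mid 0.94 [451.1, 190.5] [ 0.7135 -0.2551]
top marker_red_mid 0.56 [325.8, 147.6] [0.7959 0.0015]
top spray_mid 0.89 [411.0, 149.6] [ 0.7829 -0.1608]
top tape 0.63 [239.3, 159.8] [0.7683 0.1767]
top brush_pot_mid 0.91 [148.4, 183.8] [0.7066 0.34  ]
scene tin_a_mid 0.77 [342.3, 185.8] [ 0.4741 -0.0662]
scene tray_full 0.62 [268.1, 164.0] [ 0.5225 -0.2433]
scene tray_empty 0.62 [473.2, 322.5] [0.5049 0.2803]
scene marker_green_mid 0.66 [331.7, 232.4] [ 0.5527 -0.0124]
scene marker_yellow_mid 0.73 [189.2, 204.1] [ 0.7121 -0.2555]
scene marker_red_mid 0.77 [229.2, 312.4] [ 0.7949 -0.0062]
scene marker_red_mid 0.72 [474.2, 322.9] [0.5088 0.2828]
scene spray_mid 0.65 [178.8, 230.3] [ 0.7748 -0.1708]
scene tape 0.59 [308.5, 385.5] [0.7774 0.1744]
```

The top view shows tins near (306,222), (296,323) and (359,312), the orange tray at (182,288), the green tray at (450,290), and the green marker between the tins at (327,266). Next I'll locate the tins more precisely.

```bash
python3 - <<'E'
from h import *
import cv2
np.set_printoptions(precision=4,suppress=True)
r=cam("top"); 
for q in "abc":
  for f in (manip.tip_of,manip.boxes_of):
    print(q,f.__name__,[(d["p"],d["pixel"],ray("top",d["pixel"],.036)[:2]) for d in f("top",f"tin_{q}_mid")])
cv2.imwrite("pics/topz.png",cv2.resize(r["color"][195:355,260:400],None,fx=5,fy=3.75*4/3,interpolation=cv2.INTER_CUBIC)[:, :800][:600*2:1] if 0 else cv2.resize(r["color"][195:345,260:400],None,fx=4,fy=4,interpolation=cv2.INTER_CUBIC))
r=cam("scene")
for f in (manip.tip_of,):
    print([(d["p"],d["pixel"],ray("scene",d["pixel"],.036)[:2]) for d in f("scene","tin_b_mid")])
img=r["color"]
cv2.imwrite("pics/scz.png",cv2.resize(img[150:300,290:430],None,fx=4,fy=4,interpolation=cv2.INTER_CUBIC))
# tray colour masks
r=C["top"]["color"]; h=cv2.cvtColor(r,cv2.COLOR_BGR2HSV)
for n,lo,hi,roi in [("green",(40,100,40),(85,255,255),(400,220,500,360)),("orange",(5,150,100),(22,255,255),(130,220,230,360))]:
    m=cv2.inRange(h,np.array(lo),np.array(hi)); mm=np.zeros_like(m); x0,y0,x1,y1=roi; mm[y0:y1,x0:x1]=m[y0:y1,x0:x1]
    b=cv2.minAreaRect(cv2.findNonZero(mm)); p=cv2.boxPoints(b); print(n,b,[ray("top",q,.009)[:2] for q in p], np.mean([ray("top",q,.009)[:2] for q in p],0))
E
```

```text
a call [(0.66, [357.0, 310.8], array([ 0.4713, -0.0622]))]
a call [(0.75, [356.9, 311.5], array([ 0.47  , -0.0621])), (0.69, [448.7, 287.8], array([ 0.5179, -0.2404])), (0.39, [449.3, 193.8], array([ 0.7021, -0.2423]))]
b call [(0.57, [296.1, 319.0], array([0.4542, 0.0544])), (0.53, [238.0, 159.2], array([0.7613, 0.174 ]))]
b call [(0.64, [296.7, 324.8], array([0.4433, 0.053 ]))]
c call [(0.75, [303.6, 224.5], array([0.6358, 0.0435]))]
c call [(0.94, [302.7, 224.0], array([0.6367, 0.0453]))]
[(0.57, [397.3, 212.7], array([0.4462, 0.0526]))]
green ((449.5, 290.0), (106.0, 65.0), 90.0) [array([ 0.6173, -0.1849]), array([ 0.6197, -0.3172]), array([ 0.4086, -0.3153]), array([ 0.4071, -0.1852])] [ 0.5132 -0.2507]
orange ((181.22145080566406, 287.5098876953125), (107.1132583618164, 67.09227752685547), 84.95755004882812) [array([0.607 , 0.3598]), array([0.6211, 0.2292]), array([0.4125, 0.2039]), array([0.3997, 0.3326])] [0.5101 0.2814]
```

View pics/topz.png

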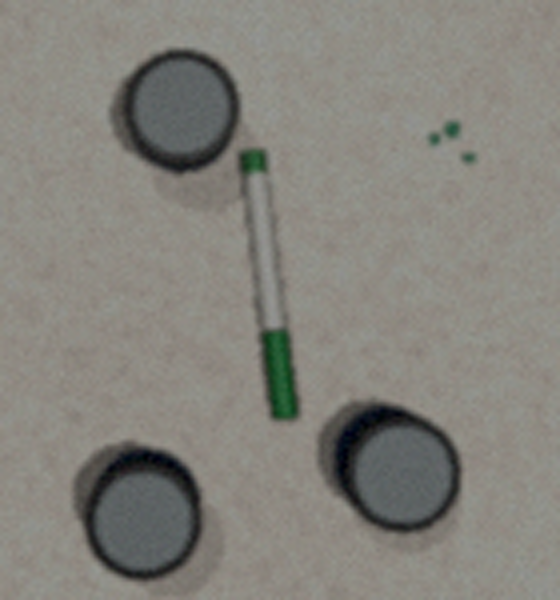

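View pics/scz.png

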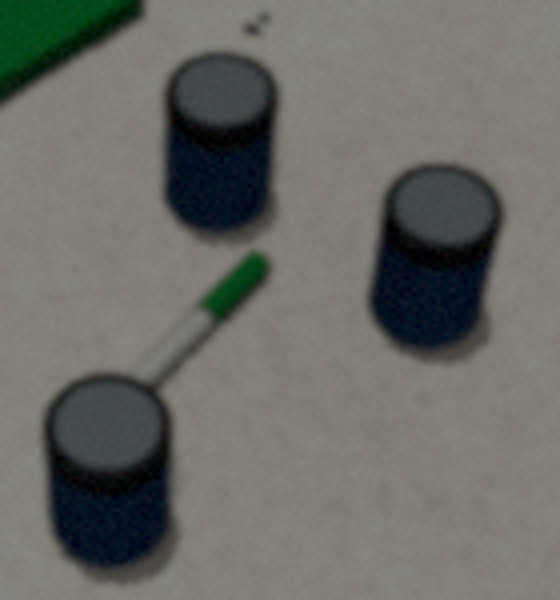

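The zooms show lid tops in the top view at (305.8,222.5), (295.8,325.5) and (361.8,313.5). In the scene view they are at (317,256), (400.5,202.5) and (345.3,173.3).

```bash
python3 - <<'E'
from h import *
np.set_printoptions(precision=4,suppress=True)
cam("top");cam("scene")
for t,s in [((305.75,222.5),(317,256)),((295.75,325.5),(400.5,202.5)),((361.75,313.5),(345.25,173.25))]:
    print(ray("top",t,.072)[:2],ray("scene",s,.072)[:2])
for p in [(323.5,234.5),(331,299)]: print("mk",ray("top",p,.0075)[:2])
E
```

```text
[0.6365 0.0395] [0.6385 0.042 ]
[0.4467 0.0542] [0.4499 0.0574]
[ 0.4701 -0.0669] [ 0.4717 -0.0623]
mk [0.6189 0.0034]
mk [ 0.491  -0.0136]
```

```bash
python3 -m handwheel '[[-1,0,0,0,1],[-1,0,0,0,1],[-1,0,0,0,0.94],[-1,0.5,-0.7,0,0],[-1,0.5,-0.7,0,0],[-1,0.5,-0.7,0,0],[-1,0.5,-0.7,0,0],[-1,0.5,-0.7,0,0],[-1,0.5,-0.7,0,0],[-1,0.5,-0.7,0,0],[-1,0.5,-0.7,0,0]]' 30
```

```text
time: 3.08
position: [0.4092, -0.1765, 0.2317]
ee_rot: [[1.0, -0.022, 0.003], [-0.022, -1.0, -0.003], [0.003, 0.003, -1.0]]
ft_force: [-0.3, -0.4, 0.2]
gripper_width: 0.0856
```

```bash
python3 -m handwheel '[[-1,0.4,-0.75,0,-0.15],[-1,0.42,-0.75,0.4,0],[-1,0.42,-0.75,0.4,0],[-1,0,0,0,0]]'; python3 - <<'E'
from h import *
import cv2
r=cam("wrist"); cv2.imwrite("pics/w1.png",r["color"]); print(manip.observe()["position"],manip.observe()["ee_rot"])
print([(d["p"],d["pixel"],ray("wrist",d["pixel"],.036)[:2]) for d in manip.tip_of("wrist","tin_a_mid")])
E
```

```text
time: 3.58
position: [0.4762, -0.0587, 0.1914]
ee_rot: [[1.0, 0.005, 0.007], [0.005, -1.0, -0.004], [0.007, 0.004, -1.0]]
ft_force: [-0.5, -0.6, 0.3]
gripper_width: 0.0854
[ 0.47609001 -0.05984732  0.19220625] [[ 0.99996518  0.00312934  0.0077359 ]
 [ 0.00316279 -0.99998569 -0.00431493]
 [ 0.00772228  0.00433925 -0.99996077]]
[]
```

View pics/w1.png

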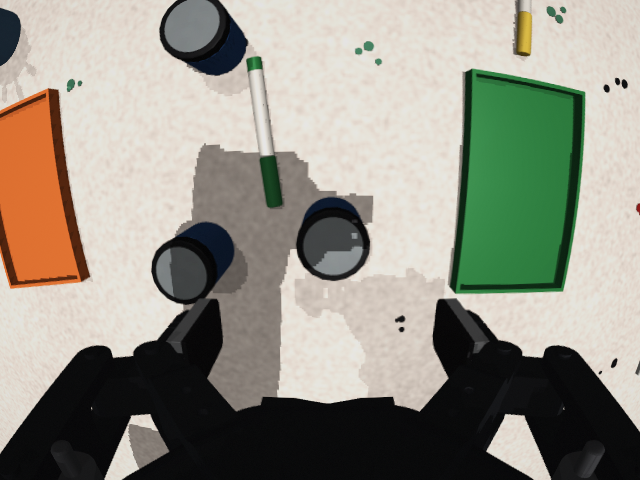

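The wrist view shows lids at about (333,243), (185,270) and (196,28), and the green tray with corners (468,71), (584,93), (563,292) and (452,291).

```bash
python3 - <<'E'
from h import *
np.set_printoptions(precision=4,suppress=True)
cam("wrist")
for p in [(333,243),(185,270.5),(196,28)]: print(ray("wrist",p,.072)[:2])
for p in [(470,70),(584,93),(563,292),(452,291)]: print("g",ray("wrist",p,.018)[:2])
E
```

```text
[ 0.4726 -0.065 ]
[0.4503 0.0508]
[0.6358 0.0358]
g [ 0.6168 -0.1871]
g [ 0.6141 -0.3181]
g [ 0.4042 -0.315 ]
g [ 0.4111 -0.1805]
```

```bash
python3 -m handwheel '[[-1,-0.08,0.1,0.7,0],[-1,0,0,0.7,0],[-1,0,0,0.6,0],[-1,0,0,0.6,0],[-1,0,0,0.3,0],[-1,0,0,0.2,0],[-1,0,0,0,0]]'; python3 - <<'E'
from h import *
import cv2
r=cam("wrist"); cv2.imwrite("pics/w2.png",r["color"])
E
```

```text
time: 4.6
position: [0.4765, -0.0774, 0.0408]
ee_rot: [[1.0, -0.016, 0.023], [-0.016, -1.0, -0.009], [0.023, 0.009, -1.0]]
ft_force: [-0.6, 0.3, 0.1]
gripper_width: 0.0859
```

View pics/w2.png

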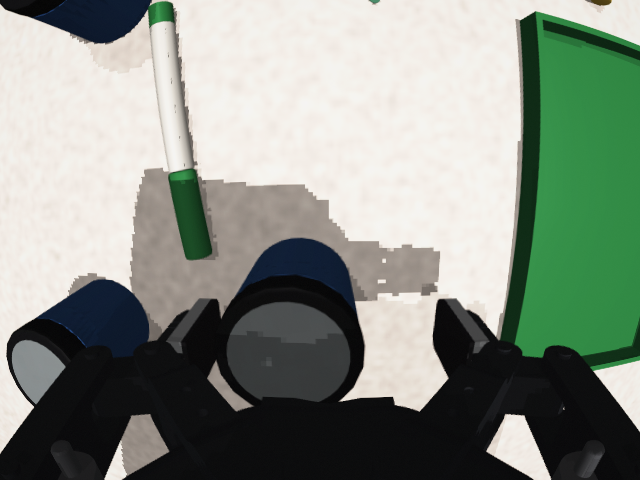

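```bash
python3 -m handwheel '[[-1,-0.1,-0.25,0,-0.1],[-1,0,0,0,0],[-1,0,0,0,0]]'
```

```text
time: 5.03
position: [0.4734, -0.0641, 0.0432]
ee_rot: [[1.0, -0.001, 0.028], [-0.0, -1.0, -0.01], [0.028, 0.009, -1.0]]
ft_force: [-0.9, 0.1, 1.2]
gripper_width: 0.0855
```

```bash
python3 -m handwheel '[[-1,0,0,0.28,0],[0.3,0,0,0,0],[1,0,0,0,0],[1,0,0,0,0],[1,0,0,0,0]]' 35
```

```text
time: 5.65
position: [0.4742, -0.0639, 0.0286]
ee_rot: [[1.0, -0.0, 0.029], [0.0, -1.0, -0.009], [0.029, 0.009, -1.0]]
ft_force: [-0.6, 1.0, -0.1]
gripper_width: 0.0541
```

```bash
python3 - <<'E'
from h import *
import cv2
r=cam("wrist"); cv2.imwrite("pics/w3.png",r["color"]);s=manip.observe();print(s["position"],s["gripper_width"],s["ft_force"])
E
```

```text
[ 0.47417432 -0.06391301  0.02860271] 0.05419120344056272 [-0.3740612   0.00487583  0.87801773]
```

View pics/w3.png

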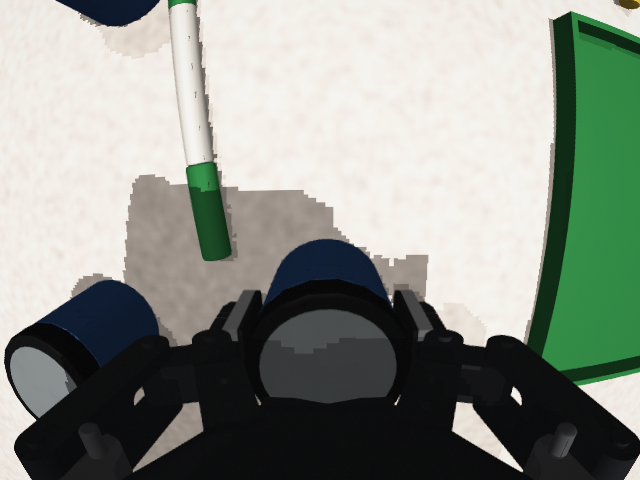

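Gripped at 54 mm. Next I'll lift 20 mm and weigh it, averaging the readings.

```bash
python3 -m handwheel '[[1,0,0,-0.2,0],[1,0,0,-0.2,0],[1,0,0,0,0],[1,0,0,0,0],[1,0,0,0,0],[1,0,0,0,0]]'; cat > wt.py <<'E'
from h import *
f=[]
for i in range(6):
    manip.read_camera("wrist"); s=manip.observe(); f.append(s["ft_force"])
print(np.round(np.mean(f,0),2),np.round(np.std(f,0),2),s["position"],s["gripper_width"],np.round(s["ee_rot"],3).tolist(),s["time"])
E
python3 wt.py
```

```text
time: 6.45
position: [0.4733, -0.0639, 0.0497]
ee_rot: [[1.0, -0.0, 0.028], [-0.0, -1.0, -0.009], [0.028, 0.009, -1.0]]
ft_force: [-0.1, 0.1, -2.0]
gripper_width: 0.0543
[ 0.03 -0.19 -1.31] [0.31 0.24 0.36] [ 0.47341344 -0.06396522  0.04981602] 0.054081702886327555 [[1.0, -0.0, 0.028], [-0.0, -1.0, -0.009], [0.028, 0.009, -1.0]] 6.75
```

Tin A reads about 1.3 N, so it is empty and goes to the orange tray.

```bash
python3 -m handwheel '[[1,0,0,-0.6,0],[1,0,0,-0.6,0],[1,0,0,-0.6,0],[1,-0.03,-0.5,0,0],[1,-0.03,-0.8,0,0],[1,-0.03,-0.8,0,0],[1,-0.03,-0.8,0,0],[1,-0.03,-0.8,0,0],[1,-0.03,-0.8,0,0],[1,-0.03,-0.7,0,0],[1,0,-0.4,0,0],[1,0,0,0,0]]'; python3 - <<'E'
from h import *
import cv2
r=cam("wrist"); cv2.imwrite("pics/w4.png",r["color"]);s=manip.observe();print(s["position"],s["gripper_width"],s["ft_force"])
E
```

```text
time: 8.25
position: [0.4555, 0.1009, 0.1487]
ee_rot: [[0.987, 0.162, 0.011], [0.161, -0.983, 0.091], [0.026, -0.088, -0.996]]
ft_force: [-0.6, -0.3, -1.6]
gripper_width: 0.054
[0.45546574 0.10058833 0.1486056 ] 0.05405085606606746 [ 0.70967266 -0.37309412 -1.16889891]
```

View pics/w4.png

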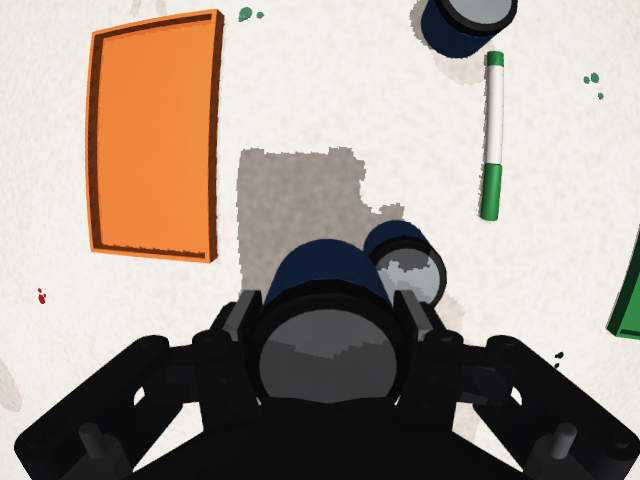

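```bash
python3 - <<'E'
from h import *
s=manip.observe();print(np.round(s["joint_pos"],2),np.round(s["qd"],2),s["time"],np.round(s["ee_rot"],3).tolist())
E
```

```text
[  9.17  12.07 -14.99  61.47   5.05 179.95] [-0.61 -0.01 -0.12 -0.06 -0.17  0.14] 8.3 [[0.987, 0.162, 0.011], [0.16, -0.983, 0.091], [0.026, -0.088, -0.996]]
```

Joint 6 ran into its 180° limit, which explains the shortfall and the 5° tilt. I'll turn the tool to yaw of about 90°, well away from the limit.

```bash
python3 -m handwheel '[[1,0,0,0,-0.8],[1,0,0,0,-1],[1,0,0,0,-1],[1,0,0,0,-1],[1,0,0,0,-1],[1,0,0,0,-1],[1,0,0,0,-1],[1,0,0,0,-1],[1,0,0,0,-1],[1,0,0,0,-1],[1,0,0,0,0]]'; python3 wt.py;python3 - <<'E'
from h import *
s=manip.observe();print(np.round(s["joint_pos"],2))
E
```

```text
time: 9.68
position: [0.4559, 0.0951, 0.1478]
ee_rot: [[0.005, 1.0, 0.011], [0.996, -0.006, 0.087], [0.087, 0.01, -0.996]]
ft_force: [-0.4, -0.3, -2.2]
gripper_width: 0.0537
[ 0.18  0.17 -1.75] [0.29 0.47 0.58] [0.45583637 0.09551846 0.14783204] 0.05400412671420062 [[0.004, 1.0, 0.011], [0.996, -0.005, 0.087], [0.087, 0.011, -0.996]] 9.975
[  8.68  12.1  -15.05  61.47   4.85  98.98]
```

```bash
python3 -m handwheel '[[1,0.7,0,0.05,0],[1,0.7,0,0.05,0],[1,0.7,0,0.1,0],[1,0.7,0,0.1,0],[1,0.7,0,0.1,0],[1,0.1,0,0.1,0],[1,0,0,0,0]]'; python3 - <<'E'
from h import *
import cv2
r=cam("wrist"); cv2.imwrite("pics/w5.png",r["color"]);s=manip.observe();print(s["position"],s["ee_rot"],np.round(s["joint_pos"],1))
r=cam("top"); cv2.imwrite("pics/t5.png",r["color"])
E
```

```text
time: 10.85
position: [0.4579, 0.2818, 0.1381]
ee_rot: [[0.01, 1.0, 0.012], [0.996, -0.011, 0.086], [0.086, 0.011, -0.996]]
ft_force: [-0.5, 0.5, -1.7]
gripper_width: 0.054
[0.45813475 0.28161626 0.13839704] [[ 0.01086471  0.9998626   0.01251931]
 [ 0.99615901 -0.01191065  0.08674881]
 [ 0.086886    0.01152872 -0.99615155]] [ 29.3  19.   -7.1  60.8   4.  120.1]
```

View pics/w5.png

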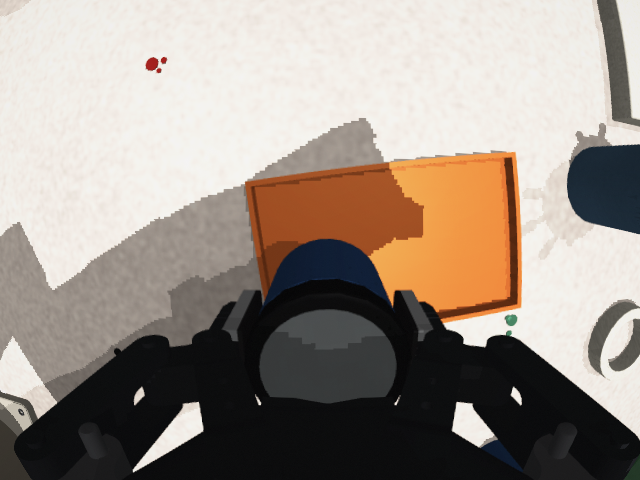

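View pics/t5.png

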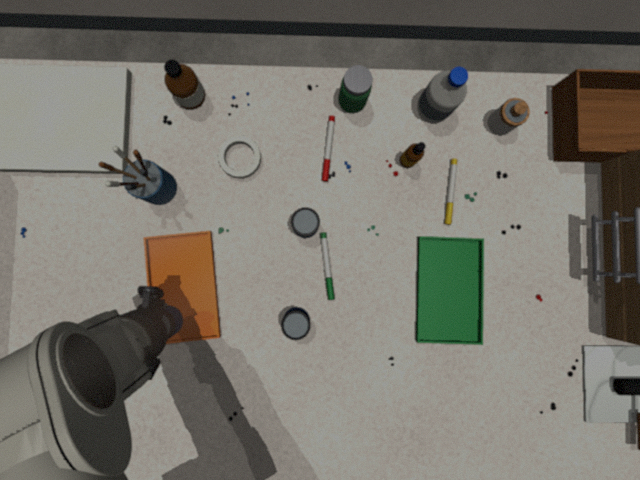

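The wrist view shows the orange tray rim corners at (247,184), (515,153) and (521,307), with the held tin in front of it. I'll compute the tray pose from these.

```bash
python3 - <<'E'
from h import *
cam("wrist")
P=[ray("wrist",p,.018)[:2] for p in [(247,184),(515,153),(521,307)]]
print(np.round(P,4),"centre",(P[0]+P[2])/2, np.linalg.norm(P[0]-P[1]),np.linalg.norm(P[1]-P[2]),np.degrees(np.arctan2(*(P[1]-P[0])[::-1])))
E
```

```text
[[0.4019 0.3323]
 [0.6078 0.3577]
 [0.6234 0.2304]] centre [0.51263342 0.28137122] 0.2074969186262322 0.1281828469199062 7.011416325089492
```

```bash
python3 -m handwheel '[[1,-0.15,0.03,0.5,0],[1,-0.15,0.03,0.5,0],[1,0,0,0.4,0],[1,0,0,0.3,0],[1,0,0,0.15,0],[1,0,0,0,0]]'; python3 wt.py
```

```text
time: 11.75
position: [0.4657, 0.2699, 0.0455]
ee_rot: [[0.02, 1.0, 0.019], [0.996, -0.021, 0.088], [0.089, 0.017, -0.996]]
ft_force: [0.9, 0.3, -1.2]
gripper_width: 0.0544
[-0.06 -0.27 -1.17] [0.43 0.55 0.3 ] [0.46627505 0.27058418 0.0464515 ] 0.053944056681047736 [[0.019, 1.0, 0.02], [0.996, -0.021, 0.089], [0.09, 0.019, -0.996]] 12.05
```

```bash
python3 -m handwheel '[[1,0.1,-0.08,0.12,0],[1,0,0,0.08,0],[1,0,0,0.04,0],[1,0,0,0,0]]'; python3 wt.py
```

```text
time: 12.55
position: [0.4623, 0.2776, 0.0344]
ee_rot: [[0.018, 1.0, 0.021], [0.996, -0.02, 0.09], [0.09, 0.019, -0.996]]
ft_force: [-0.3, 0.1, -1.2]
gripper_width: 0.0542
[ 0.06 -0.06 -1.6 ] [0.54 0.35 0.44] [0.46266807 0.27758689 0.03485041] 0.05422444146604955 [[0.019, 1.0, 0.022], [0.996, -0.02, 0.09], [0.091, 0.02, -0.996]] 12.85
```

```bash
python3 -m handwheel '[[1,0,0,0.04,0],[1,0,0,0.04,0],[1,0,0,0,0]]'; python3 wt.py
```

```text
time: 13.22
position: [0.4632, 0.2797, 0.0341]
ee_rot: [[0.018, 1.0, 0.023], [0.995, -0.02, 0.095], [0.095, 0.021, -0.995]]
ft_force: [-0.2, 0.4, -2.1]
gripper_width: 0.0544
[-0.47  0.16  1.71] [0.42 0.5  1.36] [0.46342044 0.28000128 0.03386041] 0.05405562422293344 [[0.018, 1.0, 0.023], [0.995, -0.02, 0.095], [0.096, 0.021, -0.995]] 13.525
```

Contact with the tray floor: the force turned positive. Releasing and backing up.

```bash
python3 -m handwheel '[[0.2,0,0,0,0],[-0.2,0,0,0,0],[-1,0,0,0,0],[-1,0,0,0,0],[-1,0,0,-0.3,0],[-1,0,0,-0.6,0],[-1,0,0,-0.8,0],[-1,0,0,-0.8,0],[-1,0,0,0,0]]'; python3 - <<'E'
from h import *
import cv2
r=cam("wrist"); cv2.imwrite("pics/w6.png",r["color"]);s=manip.observe();print(s["position"],s["ee_rot"],np.round(s["joint_pos"],1))
E
```

```text
time: 14.65
position: [0.4606, 0.267, 0.1645]
ee_rot: [[0.019, 1.0, 0.024], [0.995, -0.021, 0.094], [0.095, 0.022, -0.995]]
ft_force: [0.3, 0.6, 0.1]
gripper_width: 0.085
[0.45951042 0.26646496 0.16259425] [[ 0.01872808  0.99960758  0.02083117]
 [ 0.99548047 -0.02058276  0.09270915]
 [ 0.09310154  0.01900075 -0.9954753 ]] [ 27.7  16.8  -6.4  63.2   4.1 119. ]
```

View pics/w6.png

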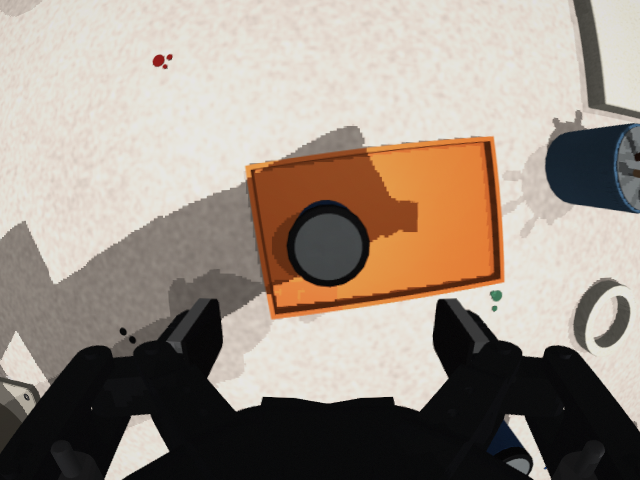

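Tin A stands upright in the left half of the orange tray at (328,243), well inside the walls. Next is tin B at about (0.449, 0.053).

```bash
python3 -m handwheel '[[-1,-0.5,-0.03,0,0],[-1,-0.8,-0.03,0,0],[-1,-0.8,-0.03,0,0],[-1,-0.8,-0.03,0,0],[-1,-0.8,-0.03,0,0],[-1,-0.7,-0.03,0,0],[-1,0,0,0,0]]'; python3 - <<'E'
from h import *
import cv2
r=cam("wrist"); cv2.imwrite("pics/w7.png",r["color"]);s=manip.observe();print(s["position"],s["ee_rot"],np.round(s["joint_pos"],1))
E
```

```text
time: 15.58
position: [0.4402, 0.041, 0.1348]
ee_rot: [[0.017, 1.0, 0.008], [0.996, -0.018, 0.09], [0.09, 0.006, -0.996]]
ft_force: [-0.6, 0.6, -0.4]
gripper_width: 0.0854
[0.44039078 0.04196463 0.13495974] [[ 0.01586594  0.99984321  0.00786271]
 [ 0.99574797 -0.01651364  0.09062718]
 [ 0.09074282  0.00639139 -0.99585385]] [  1.9  10.9 -18.8  59.7   5.2  92.8]
```

View pics/w7.png

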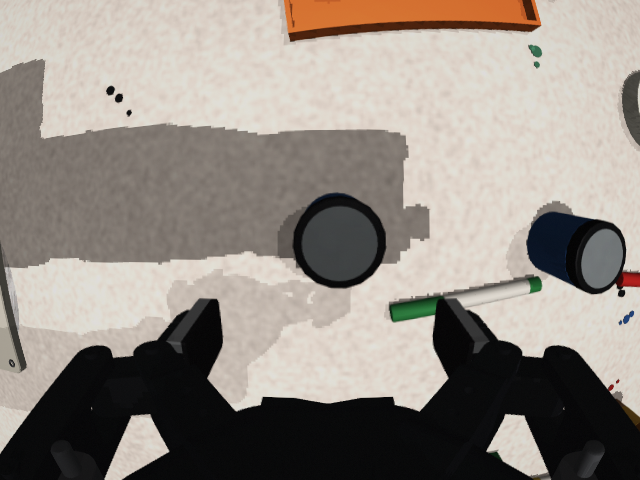

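```bash
python3 - <<'E'
from h import *
cam("wrist")
for p in [(339.5,241),(603,257)]: print(ray("wrist",p,.072))
E
```

```text
[0.44780635 0.060301   0.072     ]
[0.6386836  0.04572362 0.072     ]
```

```bash
python3 -m handwheel '[[-1,0.14,0.14,0.5,0],[-1,0,0,0.5,0],[-1,0,0,0.5,0],[-1,0,0,0.35,0],[-1,0,0,0.15,0],[-1,0,0,0,0]]';python3 - <<'E'
from h import *
import cv2
r=cam("wrist"); cv2.imwrite("pics/w8.png",r["color"]);s=manip.observe();print(s["position"],s["ee_rot"],np.round(s["joint_pos"],1))
E
```

```text
time: 16.42
position: [0.4498, 0.0658, 0.0335]
ee_rot: [[0.004, 1.0, 0.009], [0.996, -0.005, 0.093], [0.093, 0.009, -0.996]]
ft_force: [-0.8, -0.6, -0.2]
gripper_width: 0.0854
[0.45014896 0.06578691 0.03386686] [[ 0.00385019  0.9999454   0.00971434]
 [ 0.99566346 -0.00473629  0.09290768]
 [ 0.09294862  0.0093145  -0.99562734]] [  4.8  19.2 -25.3  44.4   5.3  95.1]
```

View pics/w8.png

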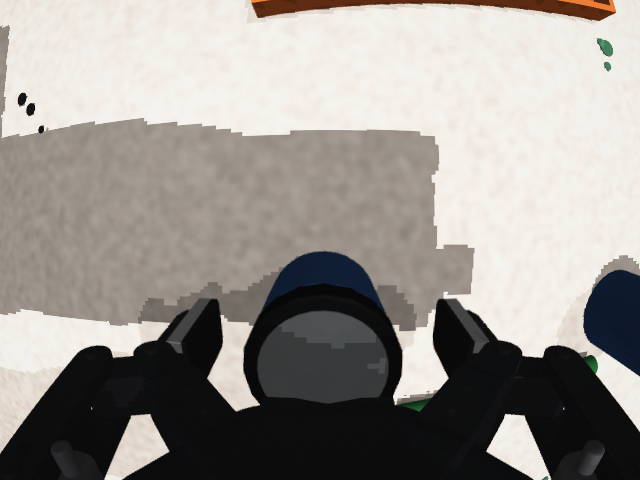

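```bash
python3 -m handwheel '[[-1,-0.1,0,0.08,0],[0.3,0,0,0,0],[1,0,0,0,0],[1,0,0,0,0],[1,0,0,0,0]]' 40; python3 wt.py; python3 -m handwheel '[[1,0,0,-0.2,0],[1,0,0,-0.2,0],[1,0,0,0,0],[1,0,0,0,0],[1,0,0,0,0]]'; python3 wt.py
```

```text
time: 17.1
position: [0.4516, 0.0607, 0.0312]
ee_rot: [[0.004, 1.0, 0.013], [0.996, -0.005, 0.093], [0.093, 0.013, -0.996]]
ft_force: [-0.4, 0.3, -2.3]
gripper_width: 0.0537
[ 0.22 -0.33 -1.42] [0.32 0.35 0.29] [0.4514778  0.06085283 0.03111189] 0.054030337670851435 [[0.004, 1.0, 0.013], [0.996, -0.005, 0.093], [0.093, 0.013, -0.996]] 17.4
time: 18.02
position: [0.4516, 0.0589, 0.0529]
ee_rot: [[0.004, 1.0, 0.014], [0.996, -0.005, 0.093], [0.093, 0.014, -0.996]]
ft_force: [-0.5, -0.2, -1.8]
gripper_width: 0.0543
[-0.08  0.32 -1.49] [0.34 0.34 0.44] [0.45149018 0.05887871 0.05277893] 0.053950438189226665 [[0.004, 1.0, 0.014], [0.996, -0.005, 0.093], [0.093, 0.013, -0.996]] 18.325
```

```bash
python3 -m handwheel '[[1,0,0,-0.5,0],[1,0,0,-0.5,0],[1,0,0,-0.5,0],[1,0,0,0,0],[1,0,0,0,0]]'; python3 wt.py; python3 - <<'E'
from h import *
import cv2
r=cam("wrist"); cv2.imwrite("pics/w9.png",r["color"])
r=cam("scene"); cv2.imwrite("pics/s9.png",r["color"])
E
```

```text
time: 18.95
position: [0.449, 0.0517, 0.1273]
ee_rot: [[0.004, 1.0, 0.01], [0.996, -0.005, 0.093], [0.093, 0.009, -0.996]]
ft_force: [0.1, -0.3, -1.7]
gripper_width: 0.0537
[-0.42 -0.09 -1.42] [0.42 0.57 0.53] [0.44906681 0.05174274 0.1274897 ] 0.054012764739124856 [[0.004, 1.0, 0.009], [0.996, -0.005, 0.093], [0.093, 0.009, -0.996]] 19.25
```

View pics/w9.png

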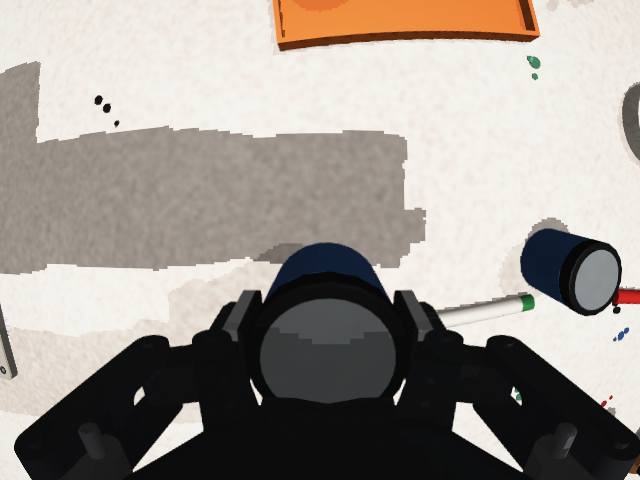

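View pics/s9.png

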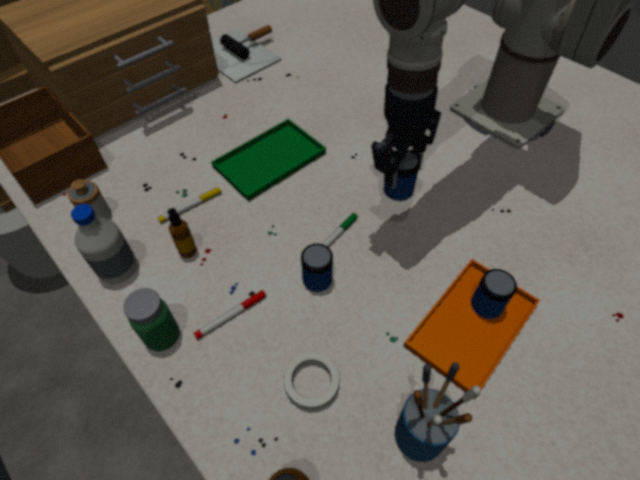

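Tin B was raised clear and reads about 1.45 N, so it is empty too and goes into the other orange slot.

```bash
python3 -m handwheel '[[1,0.5,0.3,0,0],[1,0.7,0.36,0.05,0],[1,0.75,0.36,0.05,0],[1,0.75,0.36,0.05,0],[1,0.75,0.36,0.05,0],[1,0.7,0.36,0.05,0],[1,0.4,0.16,0.05,0],[1,0,0,0,0]]'; python3 - <<'E'
from h import *
import cv2
r=cam("wrist"); cv2.imwrite("pics/w10.png",r["color"]);s=manip.observe();print(s["position"],s["ee_rot"],np.round(s["joint_pos"],1))
E
```

```text
time: 20.35
position: [0.5666, 0.2856, 0.132]
ee_rot: [[0.007, 1.0, 0.007], [0.996, -0.007, 0.091], [0.091, 0.007, -0.996]]
ft_force: [-0.3, 0.3, -2.1]
gripper_width: 0.0539
[0.56616201 0.28463946 0.1319599 ] [[ 0.00759303  0.99994774  0.00684568]
 [ 0.99582913 -0.00818385  0.09087004]
 [ 0.09092131  0.00612715 -0.99583923]] [ 24.5  30.    9.1  66.6   4.6 115.1]
```

View pics/w10.png

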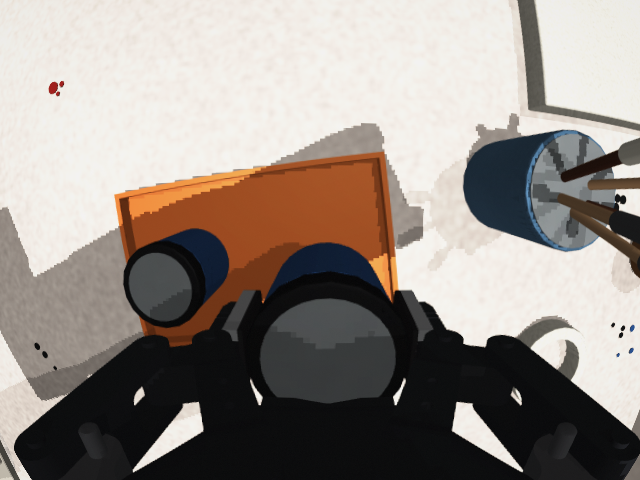

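The held tin is over the right half of the tray with tin A clear to the left and the brush pot away at (540,190). Lowering.

```bash
python3 -m handwheel '[[1,-0.1,-0.1,0.5,0],[1,0,0,0.5,0],[1,0,0,0.4,0],[1,0,0,0.25,0],[1,0,0,0.1,0],[1,0,0,0,0]]'; python3 wt.py
```

```text
time: 21.15
position: [0.5606, 0.282, 0.043]
ee_rot: [[0.013, 1.0, 0.007], [0.996, -0.014, 0.089], [0.089, 0.005, -0.996]]
ft_force: [-0.1, 1.2, -1.5]
gripper_width: 0.0539
[ 0.02  0.19 -1.16] [0.56 0.73 0.71] [0.56112001 0.28260595 0.0437041 ] 0.05429843573287816 [[0.013, 1.0, 0.008], [0.996, -0.013, 0.089], [0.09, 0.007, -0.996]] 21.45
```

```bash
python3 -m handwheel '[[1,0.08,0,0.08,0],[1,0,0,0.05,0],[1,0,0,0.04,0],[1,0,0,0.04,0],[1,0,0,0,0]]'; python3 wt.py
```

```text
time: 22.08
position: [0.5618, 0.2882, 0.0353]
ee_rot: [[0.012, 1.0, 0.01], [0.996, -0.013, 0.09], [0.09, 0.009, -0.996]]
ft_force: [-0.6, 0.5, -0.7]
gripper_width: 0.0541
[ 0.01 -0.46  0.7 ] [0.56 0.77 0.92] [0.56180244 0.28817797 0.03506552] 0.05435125653092444 [[0.012, 1.0, 0.01], [0.996, -0.013, 0.09], [0.09, 0.009, -0.996]] 22.375
```

```bash
python3 -m handwheel '[[1,0,0,0.02,0],[0.2,0,0,0,0],[-0.2,0,0,0,0],[-1,0,0,0,0],[-1,0,0,0,0],[-1,0,0,-0.3,0],[-1,0,0,-0.6,0],[-1,0,0,-0.8,0],[-1,0,0,-0.8,0],[-1,0,0,0,0]]'; python3 - <<'E'
from h import *
import cv2
r=cam("wrist"); cv2.imwrite("pics/w11.png",r["color"]);s=manip.observe();print(s["position"],s["ee_rot"],np.round(s["joint_pos"],1))
E
```

```text
time: 23.62
position: [0.5612, 0.2769, 0.1664]
ee_rot: [[0.012, 1.0, 0.012], [0.996, -0.013, 0.091], [0.091, 0.011, -0.996]]
ft_force: [0.5, 0.7, -0.6]
gripper_width: 0.0854
[0.56002326 0.27645787 0.1642372 ] [[ 0.01197848  0.99989045  0.00869456]
 [ 0.99587748 -0.01271138  0.08981354]
 [ 0.08991422  0.00758289 -0.99592065]] [ 24.1  27.8  10.4  70.1   4.5 114.9]
```

View pics/w11.png

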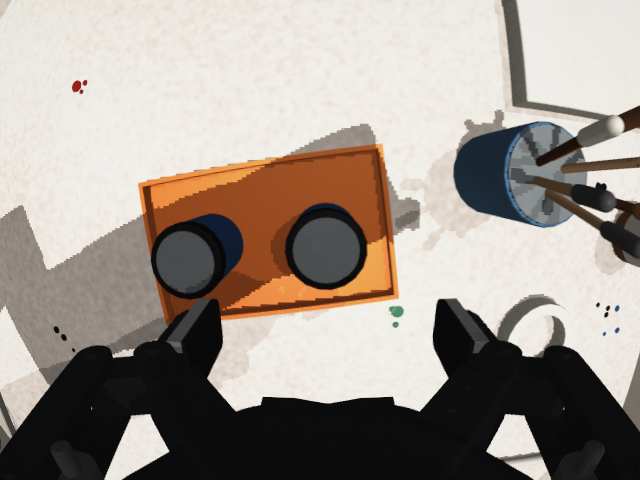

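Both tins stand upright in the orange tray at (188,260) and (326,246). Now tin C at about (0.637, 0.041).

```bash
python3 -m handwheel '[[-1,-0.5,0.2,0,0],[-1,-0.85,0.25,0,0],[-1,-0.85,0.25,0,0],[-1,-0.85,0.25,0,0],[-1,-0.85,0.25,0,0],[-1,-0.7,0.25,0,0],[-1,-0.25,0.1,0,0],[-1,0,0,0,0]]'; python3 - <<'E'
from h import *
import cv2
r=cam("wrist"); cv2.imwrite("pics/w12.png",r["color"]);s=manip.observe();print(s["position"],s["ee_rot"],np.round(s["joint_pos"],1))
E
```

```text
time: 24.68
position: [0.6313, 0.0284, 0.1343]
ee_rot: [[0.009, 1.0, -0.006], [0.996, -0.009, 0.089], [0.089, -0.007, -0.996]]
ft_force: [-0.4, 0.5, 0.1]
gripper_width: 0.0856
[0.63108272 0.02901697 0.13437068] [[ 0.00830074  0.99994586 -0.00627426]
 [ 0.99596227 -0.00770646  0.08944146]
 [ 0.08938827 -0.00699136 -0.99597232]] [ 0.2 32.  12.8 71.2  5.1 90.6]
```

View pics/w12.png

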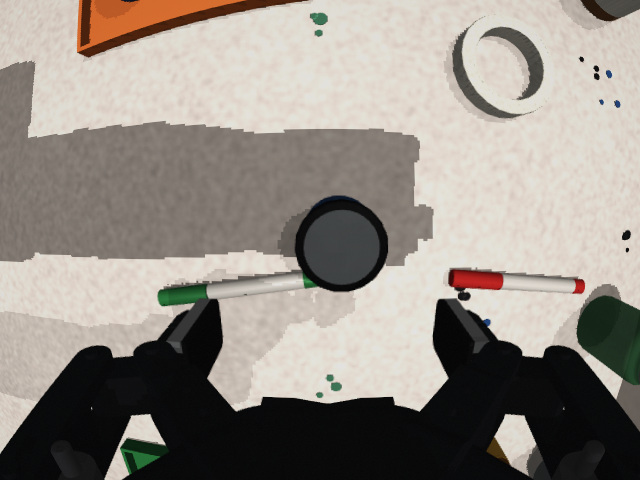

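```bash
python3 -m handwheel '[[-1,0.05,0.15,0.5,0],[-1,0,0,0.5,0],[-1,0,0,0.5,0],[-1,0,0,0.3,0],[-1,0,0,0.1,0],[-1,0,0,0,0]]';python3 - <<'E'
from h import *
import cv2
r=cam("wrist"); cv2.imwrite("pics/w13.png",r["color"]);s=manip.observe();print(s["position"],s["ee_rot"],np.round(s["joint_pos"],1))
E
```

```text
time: 25.48
position: [0.6374, 0.0495, 0.0396]
ee_rot: [[-0.003, 1.0, -0.005], [0.996, 0.003, 0.092], [0.092, -0.005, -0.996]]
ft_force: [0.1, 0.7, 0.2]
gripper_width: 0.0853
[0.63767491 0.04947279 0.03998505] [[-0.00298736  0.99998668 -0.00420833]
 [ 0.99576687  0.00336131  0.09185334]
 [ 0.09186626 -0.00391612 -0.99576365]] [ 1.9 37.1  6.8 59.8  5.3 91.8]
```

View pics/w13.png

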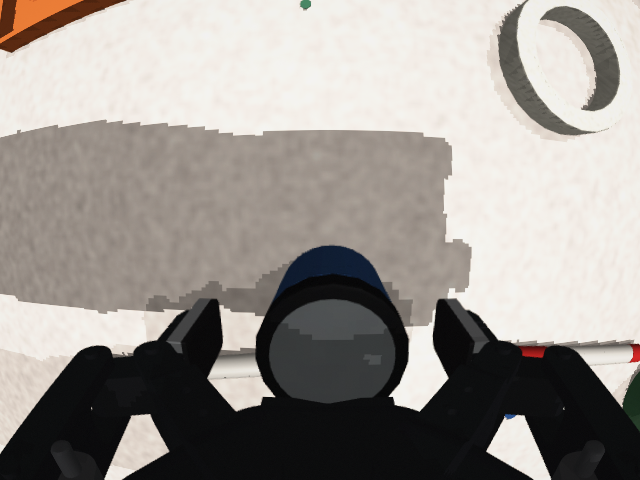

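```bash
python3 -m handwheel '[[-1,-0.07,0.02,0.18,0],[0.3,0,0,0,0],[1,0,0,0,0],[1,0,0,0,0],[1,0,0,0,0]]' 50; python3 wt.py; python3 -m handwheel '[[1,0,0,-0.2,0],[1,0,0,-0.2,0],[1,0,0,0,0],[1,0,0,0,0],[1,0,0,0,0]]'; python3 wt.py
```

```text
time: 26.15
position: [0.6401, 0.0462, 0.0326]
ee_rot: [[-0.002, 1.0, -0.001], [0.996, 0.002, 0.093], [0.093, -0.0, -0.996]]
ft_force: [-0.6, -0.1, -1.8]
gripper_width: 0.0539
[-0.21  0.5  -0.38] [0.15 0.26 0.37] [0.64012642 0.04619814 0.0325884 ] 0.05400233863229188 [[-0.002, 1.0, -0.001], [0.996, 0.002, 0.092], [0.092, -0.0, -0.996]] 26.45
time: 27.08
position: [0.6387, 0.0437, 0.0522]
ee_rot: [[-0.002, 1.0, -0.004], [0.996, 0.002, 0.091], [0.091, -0.004, -0.996]]
ft_force: [-0.2, 0.2, -4.3]
gripper_width: 0.0536
[ 0.04  0.29 -3.99] [0.71 0.31 0.47] [0.63872918 0.04373457 0.05217996] 0.053992724200466725 [[-0.002, 1.0, -0.004], [0.996, 0.002, 0.091], [0.091, -0.004, -0.996]] 27.375
```

Tin C reads about 4.0 N, so it is full and goes to the green tray, centre about (0.513, -0.250).

```bash
python3 -m handwheel '[[1,0,0,-0.4,0],[1,0,0,-0.6,0],[1,0,0,-0.5,0],[1,-0.4,-0.2,0,0],[1,-0.75,-0.32,0,0],[1,-0.75,-0.32,0,0],[1,-0.75,-0.32,0,0],[1,-0.75,-0.32,0,0],[1,-0.75,-0.32,0,0],[1,-0.75,-0.32,0,0],[1,-0.6,-0.25,0,0],[1,-0.3,-0.1,0,0],[1,0,0,0,0]]'; python3 - <<'E'
from h import *
import cv2
r=cam("wrist"); cv2.imwrite("pics/w14.png",r["color"]);s=manip.observe();print(s["position"],s["ee_rot"],np.round(s["joint_pos"],1))
E
```

```text
time: 29.0
position: [0.4959, -0.2665, 0.0887]
ee_rot: [[0.005, 1.0, -0.025], [0.996, -0.003, 0.093], [0.093, -0.026, -0.995]]
ft_force: [0.4, 0.5, -4.1]
gripper_width: 0.0537
[ 0.49606934 -0.26570312  0.0886995 ] [[ 0.00426888  0.99966164 -0.02565879]
 [ 0.99561886 -0.00185206  0.09348611]
 [ 0.09340696 -0.02594546 -0.99528989]] [-30.3  29.4   1.1  65.7   3.9  59.8]
```

View pics/w14.png

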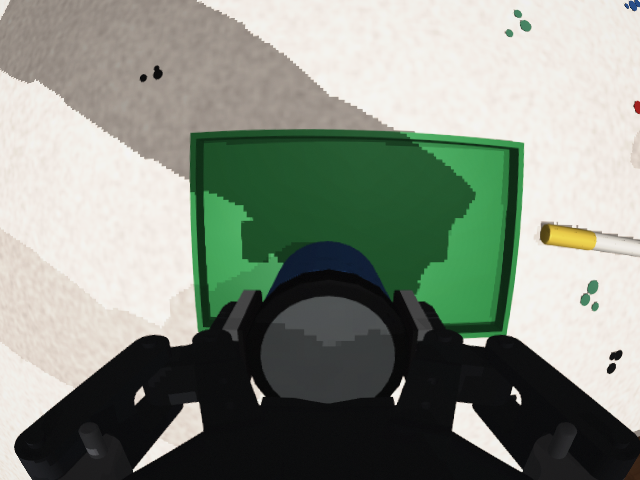

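```bash
python3 -m handwheel '[[1,0.2,0.28,0.3,0],[1,0,0,0.3,0],[1,0,0,0.2,0],[1,0,0,0.1,0],[1,0,0,0,0]]'; python3 wt.py
```

```text
time: 29.68
position: [0.5109, -0.2458, 0.0402]
ee_rot: [[-0.003, 1.0, -0.028], [0.995, 0.005, 0.095], [0.096, -0.027, -0.995]]
ft_force: [-0.3, -0.6, -4.6]
gripper_width: 0.0533
[ 0.31  0.05 -3.75] [0.36 0.43 0.35] [ 0.5117073  -0.24680988  0.04158852] 0.05354259186742555 [[-0.002, 1.0, -0.025], [0.996, 0.004, 0.094], [0.094, -0.025, -0.995]] 29.975
```

```bash
python3 -m handwheel '[[1,-0.04,0,0.06,0],[1,0,0,0.05,0],[1,0,0,0.02,0],[1,0,0,0,0]]'; python3 wt.py
```

```text
time: 30.48
position: [0.5119, -0.2492, 0.0372]
ee_rot: [[-0.001, 1.0, -0.023], [0.996, 0.003, 0.093], [0.093, -0.022, -0.995]]
ft_force: [-0.3, 0.2, -3.4]
gripper_width: 0.0535
[-1.18  0.29  0.34] [0.42 0.23 0.67] [ 0.51195701 -0.24921797  0.03707507] 0.05364232643780757 [[-0.001, 1.0, -0.023], [0.996, 0.003, 0.093], [0.093, -0.023, -0.995]] 30.775
```

```bash
python3 -m handwheel '[[1,0,0,0.03,0],[0.2,0,0,0,0],[-0.2,0,0,0,0],[-1,0,0,0,0],[-1,0,0,0,0],[-1,0,0,-0.3,0],[-1,0,0,-0.6,0],[-1,0,0,-0.8,0],[-1,0,0,-0.8,0],[-1,0,0,-0.8,0],[-1,0,0,0,0]]'; python3 - <<'E'
from h import *
import cv2
for c in ("wrist","top","scene"):
    cv2.imwrite(f"pics/{c}15.png",cam(c)["color"])
E
```

```text
time: 32.15
position: [0.518, -0.2661, 0.212]
ee_rot: [[-0.002, 1.0, -0.015], [0.996, 0.004, 0.089], [0.089, -0.015, -0.996]]
ft_force: [-0.1, 0.7, -0.1]
gripper_width: 0.0855
```

View pics/wrist15.png

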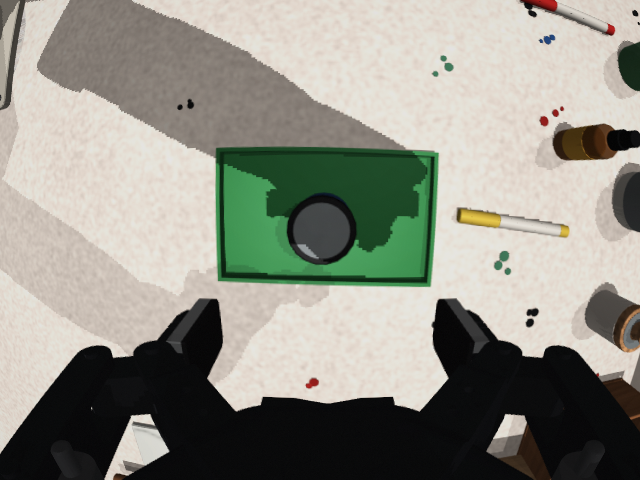

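View pics/top15.png

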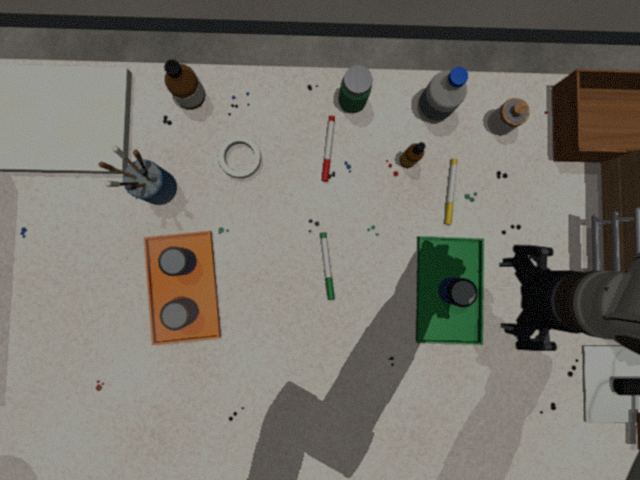

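View pics/scene15.png

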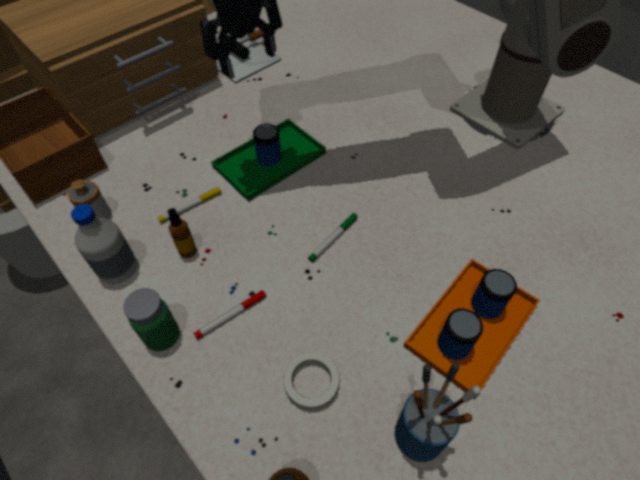

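All three tins stand upright: one in the middle of the green tray (top view (461,292)), two in the orange tray at (175,261) and (175,314). The bystanders have not moved. One numeric check, then I'll hand in.

```bash
python3 - <<'E'
from h import *
cam("top");cam("scene")
def loc(p,c,yaw):
    d=p[:2]-c; a=np.radians(yaw); return np.round([np.cos(a)*d[0]+np.sin(a)*d[1],-np.sin(a)*d[0]+np.cos(a)*d[1]],3)
G=np.array([.513,-.25]);O=np.array([.511,.281])
print("C",loc(ray("top",(462,292.5),.076),G,0),loc(ray("scene",(266,131),.076),G,0))
print("B",loc(ray("top",(173,261),.076),O,7),loc(ray("scene",(464,325),.076),O,7))
print("A",loc(ray("top",(174.5,315.5),.076),O,7),loc(ray("scene",(498,284),.076),O,7))
s=manip.observe();print(s["time"],s["ft_force"]); manip.hand_in()
E
```

```text
C [-0.001 -0.003] [-0.003 -0.005]
B [ 0.049 -0.007] [ 0.052 -0.004]
A [-0.049 -0.001] [-0.044  0.   ]
32.4 [ 0.10382279  0.41405581 -0.36083583]
the job is handed in; nothing more can be done
```

I weighed all three tins, placed them by weight, and handed the job in at about 32 s of the 64 s allowed.

| Tin | Measured weight | Result | Placed in |
|---|---|---|---|
| First (A) | about 1.3 N | empty | orange tray, x about -0.047 m |
| Second (B) | about 1.45 N | empty | orange tray, x about +0.05 m |
| Third (C) | about 4.0 N | full | green tray, at the centre |

**Last checks:** The wrist, top and scene pictures showed all three tins upright and 7 mm or less off their trays' long centre lines. The two fixed cameras agreed to within 5 mm. The gripper was open and clear, and the markers, spray bottle, tape roll and brush pot looked unmoved. I saw no check fail, and `hand_in()` gives no verdict.

**What went wrong on the way:** Carrying tin A, joint 6 reached its 180° limit. That move stopped short and left the tool tilted about 5° (0.09 rad) for the rest of the job. I turned the jaws so the other two tins could be gripped level. Tin A itself was carried and set down with that slight lean, and it stood flat once released.

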